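Close the mini-panel bonding press: fit the plate and tighten its screws crisscross

TASK

Draw the press plate by its upright lip right out from under the bench shelf, leave it flat on the bench, then take it again by its handle, set it on the bonding press's rails short of the screws, slide it fully home so that all four slots are round the screws under their collars, and let go. Then tighten the four screws by their levers (clockwise) crisscross in two rounds so that the plate goes down flat and does not crack the cells: first each about half-way, one screw and then the one diagonally opposite before the other two, and after that, again a diagonal pair before the other, every lever hard to its stop. Leave the flux bottle, screwdriver and iron stand where they are.

Things in the scene. Friction and masses are not known exactly. Their poses are not given: they have to be found in the camera images.
- jig: The bonding press, fixed to the bench: bare-metal base 240 x 225 mm (x -140 to +100, y +-112 mm) with four upright clamping screws with black levers and a small blue solar mini-panel in the middle. Origin at bench level midway between the four screws; x is the way the press plate is slid in (roughly away from the robot), z up.
- panel_top (a point): Middle of the mini-panel's upper face, right above the jig's origin, 35 mm above the bench; axes as the jig's. The plate's underside lies on it when pressed home.
- rails (a point): Midway between the two white sprung lifter rails of the jig (along its x, at y +-43 mm, 11 mm wide, from x -130 to +94 mm), level with their tops at 37.5 mm, axes as the jig's. They carry the plate while the screws are slack and give way 2.5 mm (12 N together to start, 22 N at the bottom) until it lies on the panel.
- collars (a point): Midway between the four screws, at the height of the undersides of their 32 mm steel pressure collars with the levers slackest (48.3 mm; up to 0.6 mm lower at the start): over 2 mm of play above an 8 mm plate on the rails. The screw shanks are 10 mm thick. Axes as the jig's.
- riser: White bench shelf, fixed, 380 mm wide (y), 200 mm deep (x). Origin at bench level below the middle of its front edge; x points in under the shelf. Its board's underside is 82 mm up, its top 100 mm, its side panels stand at y +-172 to 190 mm; an orange supply box and a meter up to 157 mm high stand on it, from 90 mm behind the edge.
- plate: The press plate, loose, about 0.6 kg: 8 mm aluminium, origin at its underside below the handle, x towards its slot mouths (in the jig: along the jig's x), z up. Panel x -105 to +85, y +-52 mm, two slotted ears on each side out to y +-105 mm. Starts flat on the bench under the shelf, x pointing inwards, lip about 85 mm in front of the shelf's edge, handle just under the shelf.
- plate_mid (a point): Point in the press plate below its handle, 4 mm above the underside, axes as the plate's. The ears are at plate x -60 and +60 mm (each from 24 mm behind to 16 mm ahead of that); each has a 20 mm wide slot centred on y +-85 mm, open to +x, closed 8 mm behind x -60 / +60. Home in the jig this point is over the jig's origin, or up to 3 mm beyond it, at the closed ends.
- handle (a point): Middle of the plate's black grab handle: a bar along the plate's y, 90 mm long, 14 mm wide (x), 16 mm high, midway between the four ears; this point is 52 mm above the plate's underside, the bar's top 60 mm; 66 mm free between its posts.
- lip (a point): Upright lip along the plate's near edge (101 mm behind the handle): 8 mm thick (x), 70 mm wide (y), from the plate's upper face to 40 mm above its underside; this point is 28 mm above the underside. Axes as the plate's.
- lever_nl (a joint): Turn of the near left (jig frame -60, +85 mm) clamping lever, rad: 0 is slackest, it grows clockwise seen from above. Starts at 0 to 0.25; half-way is about 1.4; the stop (tight) is at 2.75. Steep thread: lever and collar sink 2.2 mm per rad. Stays where left; about 0.25 N m turns it. The collar meets a plate on the rails at about 1.3 and has it down on the panel from about 2.4.
- lever_nr (a joint): Turn of the near right (-60, -85 mm) clamping lever, rad: 0 is slackest, it grows clockwise seen from above. Starts at 0 to 0.25; half-way is about 1.4; the stop (tight) is at 2.75. Steep thread: lever and collar sink 2.2 mm per rad. Stays where left; about 0.25 N m turns it. The collar meets a plate on the rails at about 1.3 and has it down on the panel from about 2.4.
- lever_fl (a joint): Turn of the far left (+60, +85 mm) clamping lever, rad: 0 is slackest, it grows clockwise seen from above. Starts at 0 to 0.25; half-way is about 1.4; the stop (tight) is at 2.75. Steep thread: lever and collar sink 2.2 mm per rad. Stays where left; about 0.25 N m turns it. The collar meets a plate on the rails at about 1.3 and has it down on the panel from about 2.4.
- lever_fr (a joint): Turn of the far right (+60, -85 mm) clamping lever, rad: 0 is slackest, it grows clockwise seen from above. Starts at 0 to 0.25; half-way is about 1.4; the stop (tight) is at 2.75. Steep thread: lever and collar sink 2.2 mm per rad. Stays where left; about 0.25 N m turns it. The collar meets a plate on the rails at about 1.3 and has it down on the panel from about 2.4.
- push_nl (a point): Point on the arm of the near left (jig frame -60, +85 mm) clamping lever, 55 mm out from the screw's axis (this point's x points outward along the arm), half-way up the arm, 72 mm above the bench at joint 0. The black arm reaches 76 mm out, is 14 mm wide (20 mm at the end) and 18 mm high; hub 26 mm across, top 81 mm up. At joint 0 the arm points 140 degrees left of the jig's x.
- push_nr (a point): Point on the arm of the near right (-60, -85 mm) clamping lever, 55 mm out from the screw's axis (this point's x points outward along the arm), half-way up the arm, 72 mm above the bench at joint 0. The black arm reaches 76 mm out, is 14 mm wide (20 mm at the end) and 18 mm high; hub 26 mm across, top 81 mm up. At joint 0 the arm points 40 degrees right of the jig's x.
- push_fl (a point): Point on the arm of the far left (+60, +85 mm) clamping lever, 55 mm out from the screw's axis (this point's x points outward along the arm), half-way up the arm, 72 mm above the bench at joint 0. The black arm reaches 76 mm out, is 14 mm wide (20 mm at the end) and 18 mm high; hub 26 mm across, top 81 mm up. At joint 0 the arm points 140 degrees left of the jig's x.
- push_fr (a point): Point on the arm of the far right (+60, -85 mm) clamping lever, 55 mm out from the screw's axis (this point's x points outward along the arm), half-way up the arm, 72 mm above the bench at joint 0. The black arm reaches 76 mm out, is 14 mm wide (20 mm at the end) and 18 mm high; hub 26 mm across, top 81 mm up. At joint 0 the arm points 40 degrees right of the jig's x.
- iron_stand: Bystander: soldering-iron stand, steel block 90 x 75 mm with a blue sponge and an upright wire coil, 102 mm high. Origin at its underside.
- flux_bottle_mid (a point): Bystander: white flux bottle, 48 mm across, 120 mm high; this point half-way up.
- driver_mid (a point): Bystander: black screwdriver lying on the bench, 190 mm long; this point about its middle.

How it is judged:
By the outcome, as a careful person would: the job done as asked, in the order asked, and still so for the second after the job is handed in, with the robot touching nothing.
It also fails if it takes over 72 s, if anything falls off the work surface, if the arm or the gripper's body presses on something with over 40 N, if the wrist force passes 120 N, or if a joint passes its speed limit or range.

ROBOT

A 6-joint arm with a two-finger parallel gripper is mounted at the origin on the work surface. World frame = base frame: x ahead of the robot, y to its left, z up, the work surface at z = 0. Lengths are in mm, angles in degrees, forces in N, time in s.
With the tool pointing down it reaches from about 300 to 850 mm from the base axis. Payload 4.2 kg.
Tool frame: the origin (TCP) lies midway between the tips of the shut fingers; the grasp point (between the pads) lies 19 mm behind it (env.grip_depth is the distance from the TCP to the grasp point, in mm); z points along the fingers, y is the line along which they close (so a half turn about z gives the same grasp; the last joint's range is limited). The gripper opens to 91 mm and grips with 3 to 60 N. Pads are 32 mm wide; open, the fingers measure 118 mm over their backs; the gripper's body (76 mm by 178 mm) begins 60 mm behind the grasp point.
Start: joints at [-1.146, 18.312, 89.639, -0, 72.044, -1.146], TCP at [575.016, 0, 213.976] pointing down, gripper open.
Joint ranges: [-177.97, 177.97], [-48.28, 115.42], [12.27, 149.76], [-77.06, 257.06], [2.81, 150.46], [-146.56, 146.56]. Speed limits (degrees/s): [147.25, 147.25, 180, 180, 180, 180].

INTERFACE

Orientations are given as [roll, pitch, yaw] about the fixed x, y, z axes, in that order (R = Rz(yaw) Ry(pitch) Rx(roll)).
In Python, from workcell import env, eyes gives the robot as it stands.
- The arm moves only by the tool send_rows, never from a script. Its argument "motion" is a list of rows, each a list of 7 numbers: the shift along the world's x, y, z normalised to -1 to 1, where 1 is 0.5 m, then the turn, a rotation vector about the world's x, y, z normalised to -1 to 1, where 1 is 60 degrees, then the opening, from -1 (shut) to 1 (fully open). A call has 1 to 20 rows; each row is the pose to reach, as a shift and turn from the pose commanded when the call began; what a row does not reach only later rows make up. A row lasts 1/8 s, in which the tool goes at most 62.5 mm and 10.7 degrees, less where a joint would pass 70% of its speed; a pose out of reach is approached as far as the arm can. A call with a number of a shift or a turn outside -1 to 1 is refused whole. A call with a gripper value outside its range is refused whole. The fingers move at their own pace and stop on an object; "squeeze" is the grip in N (left out, the last holds). Time passes only in rows, so rows that repeat a pose let the fingers close. It gives the time, the measured TCP pose, the force, the opening and the grip force at its end, in the units of the state.
- env.state(): the state, without advancing time (a new reading comes with each control period).
- eyes.grab_frame(name): name is "scene" or "side" or "wrist"; returns a dict with "pixels" (384x512x3 uint8, red, green, blue), "depth" (384x512 float32, mm along the optical axis (not along the pixel's ray), 0 where there is no reading), "fx", "fy", "cx", "cy" (pixels), "R" (3x3) and "t" (3): a world point X has camera coordinates R X + t; the wrist camera has in their place "T_tool_cam" (4x4, takes a point from camera to tool coordinates, whose origin is the TCP and whose axes are the flange's). Camera axes: x right, y down, z forward; pixel columns grow to the right and rows downward; lengths in mm; the calibration is good to about 2 mm. A picture is of the moment at which its call begins: read the wrist's pose just before it.
- env.job_done(): hands the job in; it is judged then, once.
The state is a dict: "time_s": time; "qpos": joint angles; "qvel": joint speeds; "effort": joint torques, N m; "ee_pos": TCP position; "ee_rot": TCP orientation; "force": force on the tool from outside, world axes, zero at the start; "torque": the same for the moment, N m; "gripper_width": finger opening in mm; "gripper_force": force on a finger pad.
Only numpy, scipy, OpenCV 4.12 (cv2) and the standard library are available. Lean on these libraries where they do the work, as an engineer would, in place of code of your own. Each camera call takes 0.05 s, during which the arm holds its last target. There are 200 camera calls.

## Working session

There is one attempt and no reset: what is moved stays moved. The work goes in short steps, Python scripts to look and compute and a tool call to move; the robot and the scene stay as the last step left them, time stands still between calls to the robot, and variables do not carry over. Pictures are saved under pics/ and viewed, at most 10 in all, crops included, and the job is handed in when it is done.

Besides the shell and the picture viewer there is one more tool, called after "Call:" by a JSON object that holds its "method" and its "body". send_rows: Moves the arm, as the interface text tells. Its arguments: {"type":"object","properties":{"motion":{"type":"array"},"squeeze":{"type":"number"}},"required":["motion"]}

```bash
ls; mkdir -p pics; cat > h.py <<'E'
import numpy as np,cv2
from workcell import env,eyes
def grab(n):
    s=env.state(); f=eyes.grab_frame(n); return s,f
def save(f,p): cv2.imwrite(p,f["pixels"][...,::-1])
def cloud(f):
    d=f["depth"]; v,u=np.mgrid[:d.shape[0],:d.shape[1]]
    P=np.stack([(u-f["cx"])/f["fx"]*d,(v-f["cy"])/f["fy"]*d,d],-1)
    W=(P-np.asarray(f["t"]))@np.asarray(f["R"])
    W[d==0]=np.nan
    return W
E
python3 - <<'E'
from h import *
s,f=grab("scene"); _,g=grab("side"); 
save(f,"pics/a.png");save(g,"pics/b.png")
np.savez("fr.npz",W=cloud(f),p=f["pixels"],W2=cloud(g),p2=g["pixels"])
for q in(f,g): print(-np.array(q["R"]).T@q["t"])
print(s)
E
```

```text
pics
[1391.96481598 -847.73967335  808.17798193]
[406.74202804 944.33426342 880.20682272]
{'time_s': 0.0, 'qpos': array([-1.14505852e+00,  1.83498463e+01,  8.97065147e+01,  2.99566646e-04,
        7.20454645e+01, -1.14454152e+00]), 'qvel': array([-0.01596463, -0.07889754,  0.0405788 ,  0.02913287,  0.05237243,
        0.09102489]), 'effort': array([-5.01459035e-04, -4.12465632e+01, -2.31973493e+01,  7.28826877e-02,
        4.58198413e-02, -1.41870069e-04]), 'ee_pos': array([5.74480913e+02, 2.14132135e-02, 2.13137558e+02]), 'ee_rot': array([-1.79898201e+02, -2.31868749e-03,  8.99993883e+01]), 'force': array([ 0.49798204, -0.1696357 , -0.52346016]), 'torque': array([-0.04396159,  0.00401318,  0.01983468]), 'gripper_force': 0.0, 'gripper_width': 90.80187934158863}
```

View pics/a.png

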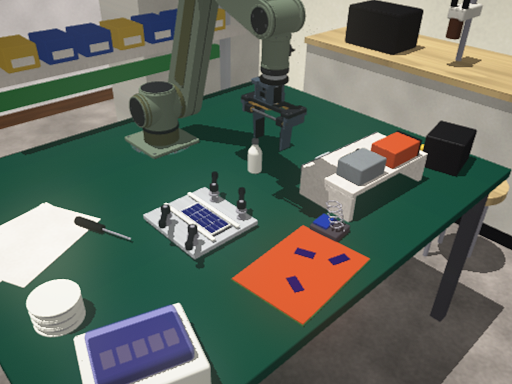

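View pics/b.png

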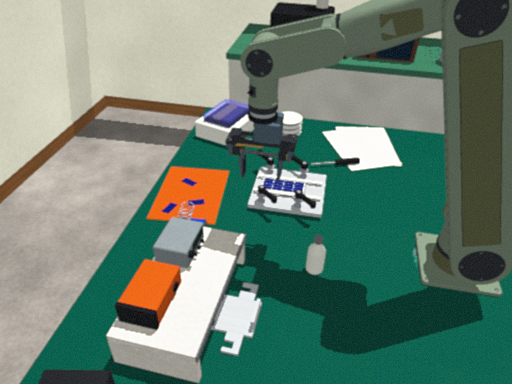

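The side view shows the plate's near ears and lip at about (238,315), in front of the shelf at (190,300). The jig is at (288,193), the bottle at (316,257) and the screwdriver at (335,162). The stand is at (187,212).

```bash
python3 - <<'E'
from h import *
z=np.load("fr.npz");W,p,W2,p2=z["W"],z["p"],z["W2"],z["p2"]
def topdown(W,p,n):
    # ortho map 2px... x up, y left ; 1.0mm/px
    m=np.zeros((550,800,3),np.uint8)
    ok=np.isfinite(W[...,2])&(W[...,2]<175)&(W[...,2]>-20)
    P=W[ok];c=p[ok]
    o=np.argsort(P[:,2]);P=P[o];c=c[o]
    r=(850-P[:,0]);q=(480-P[:,1])
    k=(r>=0)&(r<550)&(q>=0)&(q<800)
    for a,b,cc in zip(r[k].astype(int),q[k].astype(int),c[k]): m[max(a-1,0):a+2,max(b-1,0):b+2]=cc[::-1]
    return m
cv2.imwrite("pics/td.png",topdown(W2,p2,"t"))
for (u,v) in [(262,170),(327,180),(320,215),(250,208),(245,234),(208,225),(195,372),(316,240),(335,162),(187,212),(238,315),(258,290),(235,350),(268,194),(305,200),(266,158),(300,166)]:
    print(u,v,W2[v,u].round())
E
```

```text
262 170 [ 625. -306.   25.]
327 180 [ 389. -335.   -1.]
320 215 [398. -98.  26.]
250 208 [ 627. -114.   -0.]
245 234 [591. 121. 102.]
208 225 [737.  -2.  -1.]
195 372 [613. 499.  41.]
316 240 [400. 118. 117.]
335 162 [ 368. -435.   17.]
187 212 [777.  59.  94.]
238 315 [564. 315.   9.]
258 290 [533. 218.  -1.]
235 350 [548. 412.  11.]
268 194 [566. -97.  81.]
305 200 [ 450. -100.   76.]
266 158 [ 612. -308.   77.]
300 166 [ 489. -296.   70.]
```

View pics/td.png

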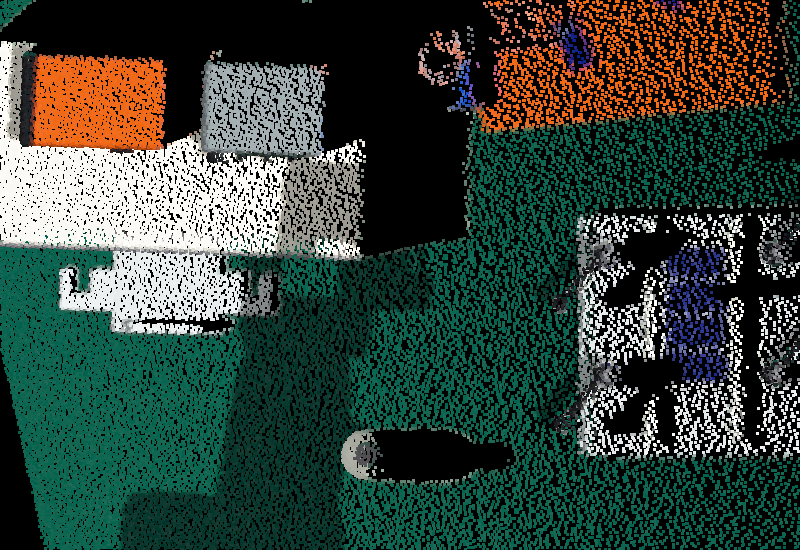

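The map shows the plate's ears at cols 60–280, the lip near row 325, the shelf edge near row 248, and the jig at cols 580–800, rows 213–455. Next I'll get more exact numbers for these.

```bash
python3 - <<'E'
from h import *
z=np.load("fr.npz")
for n in("W2","W"):
    W=z[n].reshape(-1,3);W=W[np.isfinite(W[:,2])]
    def sel(x0,x1,y0,y1,z0,z1):
        return W[(W[:,0]>x0)&(W[:,0]<x1)&(W[:,1]>y0)&(W[:,1]<y1)&(W[:,2]>z0)&(W[:,2]<z1)]
    print(n)
    L=sel(490,545,220,400,28,50); 
    if len(L)>8:
        print("lip",len(L),L.mean(0).round(1),L.min(0).round(),L.max(0).round(),np.degrees(np.polyfit(L[:,1],L[:,0],1)[0]*-1))
    E=sel(480,600,190,440,5,14)
    if len(E)>8:
        r=cv2.minAreaRect(E[:,:2].astype(np.float32));print("plate",len(E),np.percentile(E,[1,99],axis=0).round(),r)
    S=sel(560,700,100,500,94,106)
    if len(S)>8:
        e=[]
        for y in range(140,480,20):
            q=S[abs(S[:,1]-y)<10]
            if len(q)>5:e.append((y,np.percentile(q[:,0],2)))
        e=np.array(e)
        if len(e)>3:
            f=np.polyfit(e[:,0],e[:,1],1);print("riser edge x at y=310",np.polyval(f,310),"yaw",-np.degrees(f[0]),S[:,1].min(),S[:,1].max())
    J=sel(360,680,-360,-60,10,45)
    print("jig",len(J),cv2.minAreaRect(J[:,:2].astype(np.float32)),np.percentile(J,[1,99],axis=0).round())
    H=sel(360,680,-360,-60,60,95); print("levers",len(H))
    lab=np.array(H[:,:2])
    _,l,c=cv2.kmeans(lab.astype(np.float32),4,None,(3,50,.1),5,0);print(c.round())
E
```

```text
W2
lip 108 [521.3 319.6  39.6] [517. 279.  29.] [527. 352.  45.] -2.1631481924284794
plate 1561 [[517. 211.   5.]
 [599. 419.  13.]] ((542.6023559570312, 312.33148193359375), (240.7774658203125, 115.69371795654297), 88.0502700805664)
riser edge x at y=310 598.4206466092127 yaw -2.2841163257066874 115.5868899278847 499.97036890936374
jig 2534 ((515.8695678710938, -213.31402587890625), (240.608154296875, 233.53160095214844), 0.41602835059165955) [[ 398. -323.   14.]
 [ 633.  -99.   42.]]
levers 537
[[ 452. -103.]
 [ 610. -307.]
 [ 572. -102.]
 [ 493. -308.]]
W
lip 24 [520.  315.   41.4] [515. 279.  37.] [528. 356.  44.] -1.2872187543032796
riser edge x at y=310 597.3000635417453 yaw -2.40320076216956 115.47755616904898 497.84565286595756
jig 3878 ((515.2100219726562, -212.93939208984375), (246.46986389160156, 229.07533264160156), 0.7056500911712646) [[ 399. -325.   13.]
 [ 635. -104.   40.]]
levers 686
[[ 580. -114.]
 [ 503. -321.]
 [ 622. -322.]
 [ 461. -115.]]
```

Call:
{"method": "send_rows", "body": {"motion": [[-0.108, 0.634, -0.03, 0, 0, 1, 1], [-0.108, 0.634, -0.03, 0, 0, 1, 1], [-0.108, 0.634, -0.03, 0, 0, 1, 1], [-0.108, 0.634, -0.03, 0, 0, 1, 1], [-0.108, 0.634, -0.03, 0, 0, 1, 1], [-0.108, 0.634, -0.03, 0, 0, 1, 1]]}}

```text
time_s: 0.85
ee_pos: [519.5, 320.7, 197.9]
ee_rot: [-180.0, -0.1, 150.5]
force: [0.9, -0.5, 1.3]
gripper_width: 91.0
gripper_force: 0.0
```

Call:
{"method": "send_rows", "body": {"motion": [[0, 0, 0, 0, 0, 0.467, 1], [0, 0, 0, 0, 0, 0.467, 1], [0, 0, 0, 0, 0, 0.467, 1], [0, 0, 0, 0, 0, 0.467, 1]]}}

```text
time_s: 1.35
ee_pos: [520.8, 316.9, 198.5]
ee_rot: [-180.0, -0.0, 177.9]
force: [0.2, 0.3, 0.1]
gripper_width: 91.3
gripper_force: 0.0
```

```bash
cat >> h.py <<'E'
from scipy.spatial.transform import Rotation as Ro
def wcloud(s,f):
    d=f["depth"]; v,u=np.mgrid[:d.shape[0],:d.shape[1]]
    P=np.stack([(u-f["cx"])/f["fx"]*d,(v-f["cy"])/f["fy"]*d,d],-1)
    T=np.asarray(f["T_tool_cam"]); P=P@T[:3,:3].T+T[:3,3]
    R=Ro.from_euler("xyz",s["ee_rot"],degrees=True).as_matrix()
    W=P@R.T+s["ee_pos"]; W[d==0]=np.nan
    return W
def box(W,x0,x1,y0,y1,z0,z1):
    W=W.reshape(-1,3);W=W[np.isfinite(W[:,2])]
    return W[(W[:,0]>x0)&(W[:,0]<x1)&(W[:,1]>y0)&(W[:,1]<y1)&(W[:,2]>z0)&(W[:,2]<z1)]
E
python3 - <<'E'
from h import *
s,f=grab("wrist");save(f,"pics/c.png");W=wcloud(s,f)
np.savez("w1.npz",W=W,p=f["pixels"])
print(s["time_s"],s["ee_pos"],s["ee_rot"],s["qpos"]);print(np.array(f["T_tool_cam"]).round(2))
L=box(W,490,550,230,400,30,50);print(len(L))
if len(L):
    print(L.mean(0),L.min(0),L.max(0),-np.degrees(np.polyfit(L[:,1],L[:,0],1)[0]))
    print(cv2.minAreaRect(L[:,:2].astype(np.float32)))
E
```

```text
1.35 [520.75898857 316.91179927 198.48906052] [-1.79976045e+02 -4.97795846e-02  1.77943207e+02] [ 3.02384988e+01  2.20116601e+01  8.62811037e+01  6.68306125e-03
  7.17621138e+01 -5.77068132e+01]
[[  -0.     -0.97   -0.26   74.4 ]
 [   1.     -0.      0.      1.23]
 [  -0.     -0.26    0.97 -170.59]
 [   0.      0.      0.      1.  ]]
457
[518.6307423  315.9718092   38.77376995] [514.23437928 281.3350531   30.46748185] [524.1396825  350.87275269  41.60368249] -1.9554390900677237
((519.1128540039062, 316.0989990234375), (69.33570098876953, 7.952652931213379), 88.07463073730469)
```

View pics/c.png

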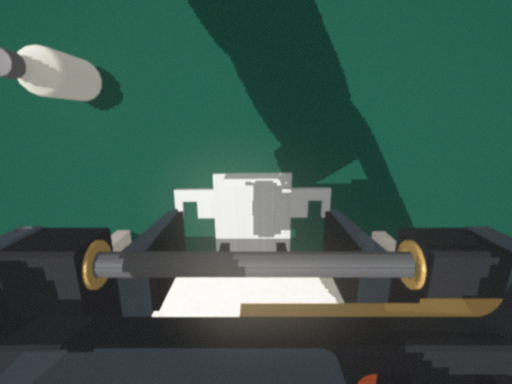

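The wrist view shows the lip at about (253,176), midway between the fingers. It measures 69 × 8 mm at (519,316), z 40, which matches the given sizes. I'll go down astride the lip's ends, grip and pull.

Call:
{"method": "send_rows", "body": {"motion": [[-0.003, -0.002, -0.12, 0, 0, 0, 1], [-0.003, -0.002, -0.24, 0, 0, 0, 1], [-0.003, -0.002, -0.33, 0, 0, 0, 1], [-0.003, -0.002, -0.37, 0, 0, 0, 1], [-0.003, -0.002, -0.37, 0, 0, 0, 1], [-0.003, -0.002, -0.37, 0, 0, 0, 0.2], [-0.003, -0.002, -0.37, 0, 0, 0, 0.2], [-0.003, -0.002, -0.37, 0, 0, 0, 0.2], [-0.003, -0.002, -0.37, 0, 0, 0, 0.2]], "squeeze": 30}}

```text
time_s: 2.52
ee_pos: [520.1, 316.0, 15.3]
ee_rot: [180.0, 0.1, 178.0]
force: [0.0, -2.1, 5.4]
gripper_width: 69.6
gripper_force: 30.0
```

Call:
{"method": "send_rows", "body": {"motion": [[-0.03, 0.001, 0, 0, 0, 0, 0.2], [-0.08, 0.003, 0, 0, 0, 0, 0.2], [-0.14, 0.005, 0, 0, 0, 0, 0.2], [-0.2, 0.007, 0, 0, 0, 0, 0.2], [-0.25, 0.009, 0, 0, 0, 0, 0.2], [-0.28, 0.01, 0, 0, 0, 0, 0.2], [-0.29, 0.01, 0, 0, 0, 0, 0.2], [-0.29, 0.01, 0, 0, 0, 0, 0.2], [-0.29, 0.01, 0, 0, 0, 0, 1], [-0.29, 0.01, 0, 0, 0, 0, 1], [-0.29, 0.01, 0, 0, 0, 0, 1]]}}

```text
time_s: 3.9
ee_pos: [373.9, 320.7, 13.6]
ee_rot: [-180.0, -0.1, 178.0]
force: [-0.6, -0.1, -0.5]
gripper_width: 90.8
gripper_force: 0.0
```

Call:
{"method": "send_rows", "body": {"motion": [[0, 0, 0.12, 0, 0, 0, 1], [0, 0, 0.24, 0, 0, -0.15, 1], [0.1, -0.004, 0.3, 0, 0, -0.3, 1], [0.2, -0.007, 0.3, 0, 0, -0.48, 1], [0.2, -0.007, 0.3, 0, 0, -0.66, 1], [0.2, -0.007, 0.3, 0, 0, -0.84, 1], [0.2, -0.007, 0.3, 0, 0, -1, 1]]}}

```text
time_s: 4.78
ee_pos: [474.3, 317.2, 163.3]
ee_rot: [-179.9, -0.0, 117.7]
force: [0.5, 0.5, -0.1]
gripper_width: 90.8
gripper_force: 0.0
```

Call:
{"method": "send_rows", "body": {"motion": [[0, 0, 0, 0, 0, -0.17, 1], [0, 0, 0, 0, 0, -0.34, 1], [0, 0, 0, 0, 0, -0.5, 0], [0, 0, 0, 0, 0, -0.5, 0]]}}

```text
time_s: 5.28
ee_pos: [474.2, 317.3, 163.5]
ee_rot: [-180.0, 0.0, 88.1]
force: [-0.0, 0.1, 0.5]
gripper_width: 73.8
gripper_force: 0.0
```

```bash
python3 - <<'E'
from h import *
s,f=grab("wrist");save(f,"pics/d.png");W=wcloud(s,f)
s2,g=grab("side");W2=cloud(g)
print(s["time_s"],s["ee_pos"],s["ee_rot"])
for n,w in(("wrist",W),("side",W2)):
    H=box(w,440,510,250,390,56,64);print(n,len(H))
    if len(H)>10: print(H.mean(0),cv2.minAreaRect(H[:,:2].astype(np.float32)))
    P=box(w,340,580,190,430,4,14)
    if len(P)>10: print(len(P),np.percentile(P,[.5,99.5],axis=0).round(),cv2.minAreaRect(P[:,:2].astype(np.float32)),P[:,2].mean())
    L=box(w,350,400,250,390,36,45)
    if len(L)>10: print("lip",cv2.minAreaRect(L[:,:2].astype(np.float32)))
E
```

```text
5.275 [474.21429593 317.32859618 163.5162918 ] [-1.79950371e+02  2.65145982e-02  8.81214512e+01]
wrist 1114
[475.34700857 322.68609236  59.02665262] ((475.3818664550781, 321.079833984375), (88.3656234741211, 13.817401885986328), 87.92936706542969)
15491 [[376. 235.   6.]
 [559. 425.  10.]] ((465.7857666015625, 327.502685546875), (195.62075805664062, 190.24749755859375), 88.07625579833984) 7.6083973294757525
lip ((374.496337890625, 324.2886657714844), (69.84774017333984, 8.877655982971191), 87.87150573730469)
side 181
[476.98633077 322.8349607   60.47674687] ((477.1459045410156, 319.5390319824219), (90.96607971191406, 14.070063591003418), 87.9891357421875)
3759 [[357. 200.   4.]
 [566. 426.  13.]] ((460.10101318359375, 309.9048767089844), (238.88014221191406, 239.3511199951172), 89.94239807128906) 8.94885871011413
lip ((376.3471374511719, 323.67962646484375), (70.74349975585938, 7.89695405960083), 88.36888885498047)
```

View pics/d.png

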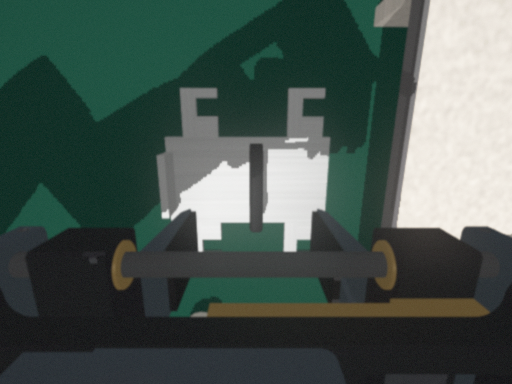

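The wrist view shows the plate flat on the bench. Its handle, at (256,188), measures 88 × 14 mm at (475,321), z 59, and the whole plate is clear of the shelf. Before I take it, I'll look at the jig from above.

Call:
{"method": "send_rows", "body": {"motion": [[0.06, -0.12, 0.1, 0, 0, 0, 0], [0.122, -0.9, 0.174, 0, 0, 0, 0], [0.122, -0.9, 0.174, 0, 0, 0, 0], [0.122, -0.9, 0.174, 0, 0, 0, 0], [0.122, -0.9, 0.174, 0, 0, 0, 0], [0.122, -0.9, 0.174, 0, 0, 0, 0], [0.122, -0.9, 0.174, 0, 0, 0, 0]]}}

```text
time_s: 6.25
ee_pos: [532.1, -99.9, 247.1]
ee_rot: [180.0, -0.0, 88.1]
force: [1.0, 0.1, 0.1]
gripper_width: 45.3
gripper_force: 0.0
```

Call:
{"method": "send_rows", "body": {"motion": [[0, -0.334, 0, 0, 0, 0.03, 0], [0, -0.334, 0, 0, 0, 0.03, 0], [0, -0.334, 0, 0, 0, 0.03, 0], [0, -0.334, 0, 0, 0, 0.03, 0], [0, -0.334, 0, 0, 0, 0.03, 0]]}}

```text
time_s: 6.88
ee_pos: [532.0, -264.4, 246.5]
ee_rot: [-180.0, -0.1, 89.9]
force: [0.4, 0.5, -0.4]
gripper_width: 45.3
gripper_force: 0.0
```

```bash
python3 - <<'E'
from h import *
s,f=grab("wrist");save(f,"pics/e.png");W=wcloud(s,f)
np.savez("w2.npz",W=W,p=f["pixels"])
print(s["time_s"],s["ee_pos"],s["ee_rot"])
hsv=cv2.cvtColor(f["pixels"],cv2.COLOR_RGB2HSV)
blue=(hsv[...,0]>105)&(hsv[...,0]<130)&(hsv[...,1]>110)
B=W[blue&(abs(W[...,2]-35)<5)];print("panel",len(B),B.mean(0),cv2.minAreaRect(B[:,:2].astype(np.float32)))
R=box(W,380,680,-350,-80,15,45);print(np.histogram(R[:,2],bins=np.arange(15,46,2.5)))
r=cv2.minAreaRect(R[:,:2].astype(np.float32));print(r)
H=box(W,380,680,-380,-60,68,90);print(len(H))
if len(H)>20:
    _,l,c=cv2.kmeans(H[:,:2].astype(np.float32),4,None,(3,50,.1),5,0)
    for i in range(4):
        q=H[l.ravel()==i];print(c[i],len(q),cv2.minAreaRect(q[:,:2].astype(np.float32)))
E
```

```text
6.875 [ 532.04408511 -264.36225418  246.46817376] [-1.79976947e+02 -5.78915829e-02  8.98621842e+01]
panel 244 [ 578.19369964 -221.68608609   35.40701818] ((573.5143432617188, -214.77908325195312), (35.82680892944336, 62.748931884765625), 73.19612884521484)
(array([    0,     0,    80, 11735,  5677,    91,   165,  2184,  5399,
         900,     1,     0]), array([15. , 17.5, 20. , 22.5, 25. , 27.5, 30. , 32.5, 35. , 37.5, 40. ,
       42.5, 45. ]))
((513.7020874023438, -212.33221435546875), (240.2538299560547, 225.34597778320312), 0.4835290014743805)
4250
[ 451.28366  -108.877144] 1375 ((450.2535705566406, -106.75311279296875), (24.99327850341797, 87.42404174804688), 46.43344497680664)
[ 605.3813 -306.0299] 585 ((612.4017944335938, -312.4630126953125), (24.33049774169922, 74.16123962402344), 47.98131561279297)
[ 569.7173  -107.78254] 1460 ((570.212158203125, -104.96556091308594), (24.6942081451416, 87.50282287597656), 44.688743591308594)
[ 498.76242 -315.83377] 830 ((498.47967529296875, -317.2432556152344), (24.5210018157959, 87.58160400390625), 49.80531311035156)
```

View pics/e.png

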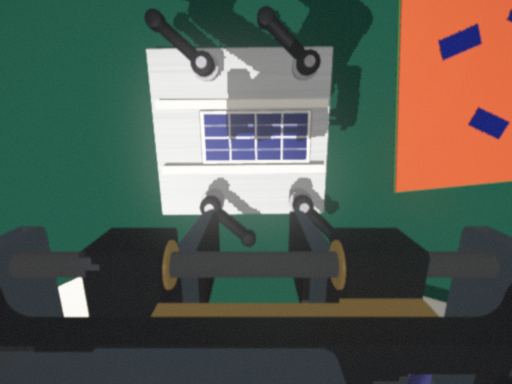

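The wrist view shows the jig in full. Hubs are at (203,63), (309,62), (210,206) and (303,205). The base measures 240 × 225 mm with yaw 0.48°, so the jig origin is at (533.7,-212.2), and the hub positions agree to about 1 mm. I'll go back for the handle.

Call:
{"method": "send_rows", "body": {"motion": [[-0.113, 1, 0, 0, 0, -0.032, 0], [-0.113, 1, 0, 0, 0, -0.032, 0], [-0.113, 1, 0, 0, 0, -0.032, 0], [-0.113, 1, 0, 0, 0, -0.032, 0], [-0.113, 1, 0, 0, 0, -0.032, 0], [-0.113, 1, 0, 0, 0, -0.032, 0], [-0.113, 1, 0, 0, 0, -0.032, 0], [-0.113, 1, -0.1, 0, 0, -0.032, 0], [-0.113, 1, -0.2, 0, 0, -0.032, 0]]}}

```text
time_s: 8.05
ee_pos: [475.9, 239.5, 149.4]
ee_rot: [179.6, -0.2, 88.3]
force: [1.4, -0.0, -1.0]
gripper_width: 45.6
gripper_force: 0.0
```

Call:
{"method": "send_rows", "body": {"motion": [[0, 0.11, 0, 0, 0, 0, 0], [0, 0.17, -0.05, 0, 0, 0, 0], [0, 0.17, -0.13, 0, 0, 0, 0], [0, 0.17, -0.2, 0, 0, 0, 0], [0, 0.17, -0.226, 0, 0, 0, 0], [0, 0.17, -0.226, 0, 0, 0, -0.9], [0, 0.17, -0.226, 0, 0, 0, -0.9], [0, 0.17, -0.226, 0, 0, 0, -0.9], [0, 0.17, -0.226, 0, 0, 0, -0.9]], "squeeze": 45}}

```text
time_s: 9.18
ee_pos: [476.5, 320.0, 36.6]
ee_rot: [179.9, -0.1, 87.9]
force: [-0.8, 0.0, 4.5]
gripper_width: 13.4
gripper_force: 45.0
```

Call:
{"method": "send_rows", "body": {"motion": [[0, 0, 0.05, 0, 0, 0, -0.9], [0, 0, 0.13, 0, 0, 0, -0.9], [0, -0.02, 0.23, 0, 0, 0.01, -0.9], [0, -0.08, 0.32, 0, 0, 0.02, -0.9], [0.01, -0.16, 0.36, 0, 0, 0.043, -0.9], [0.01, -0.26, 0.36, 0, 0, 0.043, -0.9], [0.01, -0.36, 0.36, 0, 0, 0.043, -0.9], [0.01, -0.46, 0.36, 0, 0, 0.043, -0.9], [0.01, -0.56, 0.36, 0, 0, 0.043, -0.9], [0.01, -0.66, 0.36, 0, 0, 0.043, -0.9], [0.01, -0.76, 0.36, 0, 0, 0.043, -0.9], [0.01, -0.86, 0.36, 0, 0, 0.043, -0.9], [0.01, -0.94, 0.36, 0, 0, 0.043, -0.9], [0.01, -1, 0.36, 0, 0, 0.043, -0.9], [0.01, -1, 0.36, 0, 0, 0.043, -0.9]]}}

```text
time_s: 11.05
ee_pos: [479.9, -182.0, 214.4]
ee_rot: [-179.9, -0.0, 90.3]
force: [0.6, 0.8, -5.7]
gripper_width: 13.5
gripper_force: 45.0
```

Call:
{"method": "send_rows", "body": {"motion": [[0.002, -0.03, 0, 0, 0, 0.002, -0.9], [0.002, -0.062, -0.04, 0, 0, 0.002, -0.9], [0.002, -0.062, -0.1, 0, 0, 0.002, -0.9], [0.002, -0.062, -0.13, 0, 0, 0.002, -0.9], [0.002, -0.062, -0.13, 0, 0, 0.002, -0.9]]}}

```text
time_s: 11.68
ee_pos: [481.2, -210.8, 149.4]
ee_rot: [-179.9, -0.1, 90.6]
force: [-0.8, -0.0, -5.3]
gripper_width: 13.5
gripper_force: 45.0
```

```bash
python3 - <<'E'
from h import *
s,f=grab("wrist");W=wcloud(s,f);save(f,"pics/f.png")
_,g=grab("side");_,k=grab("scene")
print(s["time_s"],s["ee_pos"],s["ee_rot"])
for n,w in(("wrist",W),("side",cloud(g)),("scene",cloud(k))):
    P=box(w,340,600,-340,-90,108,129)
    print(n,len(P))
    if len(P)>30:
        A=np.c_[P[:,:2]-[480,-213],np.ones(len(P))];c=np.linalg.lstsq(A,P[:,2],rcond=None)[0];print("plane",c)
        for _ in range(3):
            r=abs(P[:,2]-np.c_[P[:,:2]-[480,-213],np.ones(len(P))]@c);P=P[r<4]
        print(np.percentile(P,[.5,99.5],axis=0).round(1),cv2.minAreaRect(P[:,:2].astype(np.float32)))
    L=box(w,360,395,-270,-150,132,160)
    if len(L)>10: print("lip",cv2.minAreaRect(L[:,:2].astype(np.float32)),L[:,2].max())
E
```

```text
11.675 [ 481.17168898 -210.75253139  149.40958276] [-1.79866870e+02 -6.37515587e-02  9.06438725e+01]
wrist 25541
plane [-2.97996399e-03 -4.43698266e-03  1.20735895e+02]
[[ 377.8 -233.6  117.4]
 [ 563.8 -106.4  123. ]] ((469.9046936035156, -184.31204223632812), (190.89474487304688, 157.00474548339844), 0.7677195072174072)
lip ((379.1917724609375, -211.63351440429688), (9.804061889648438, 70.49458312988281), 0.33846741914749146) 154.82491935004504
side 1446
plane [-7.51994244e-04 -8.20839370e-03  1.23134565e+02]
[[ 383.3 -314.4  118.9]
 [ 567.  -105.   126.9]] ((474.0709533691406, -212.54306030273438), (188.44615173339844, 217.46084594726562), 0.6779762506484985)
lip ((382.33587646484375, -210.97061157226562), (7.921665668487549, 74.84171295166016), 0.6747376322746277) 158.37794927572878
scene 1775
plane [-4.69753944e-03  5.15950129e-03  1.22881438e+02]
[[ 380.9 -315.8  118.8]
 [ 568.8 -107.2  126.7]] ((473.4560852050781, -210.19479370117188), (194.0841522216797, 214.75425720214844), 0.7348597645759583)
lip ((382.59771728515625, -213.11343383789062), (15.496905326843262, 71.86782836914062), 2.298798084259033) 157.54996626323458
```

View pics/f.png

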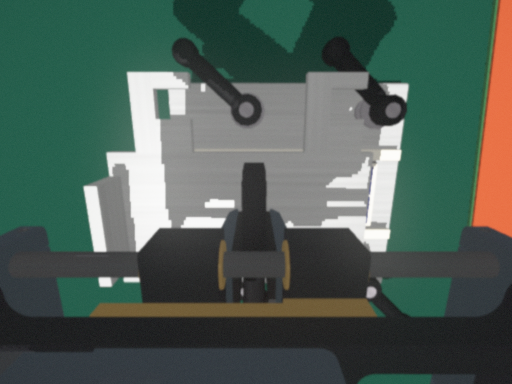

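The wrist view shows the plate level over the jig, with the near-left hub (245,108) between the left ears. The plate origin is at (480.2,-210.5), so I'll shift 2 mm right and lower it.

Call:
{"method": "send_rows", "body": {"motion": [[0.001, -0.004, -0.03, 0, 0, -0.002, -0.9], [0.001, -0.004, -0.06, 0, 0, -0.002, -0.9], [0.001, -0.004, -0.09, 0, 0, -0.002, -0.9], [0.001, -0.004, -0.115, 0, 0, -0.002, -0.9], [0.001, -0.004, -0.13, 0, 0, -0.002, -0.9], [0.001, -0.004, -0.14, 0, 0, -0.002, -0.9], [0.001, -0.004, -0.145, 0, 0, -0.002, -0.9], [0.001, -0.004, -0.149, 0, 0, -0.002, -0.9], [0.001, -0.004, -0.149, 0, 0, -0.002, -0.9]]}}

```text
time_s: 12.95
ee_pos: [482.3, -213.3, 76.0]
ee_rot: [180.0, 0.0, 90.5]
force: [-0.1, -0.0, -4.9]
gripper_width: 13.6
gripper_force: 45.0
```

Call:
{"method": "send_rows", "body": {"motion": [[0, 0, -0.002, 0, 0, 0, -0.9], [0, 0, -0.0036, 0, 0, 0, -0.9], [0, 0, -0.0036, 0, 0, 0, -0.9]]}}

```text
time_s: 13.32
ee_pos: [482.3, -213.3, 74.1]
ee_rot: [180.0, 0.0, 90.5]
force: [0.3, -0.7, -5.3]
gripper_width: 13.6
gripper_force: 45.0
```

Call:
{"method": "send_rows", "body": {"motion": [[0, 0, -0.002, 0, 0, 0, -0.9], [0, 0, -0.003, 0, 0, 0, -0.9], [0, 0, -0.003, 0, 0, 0, -0.9]]}}

```text
time_s: 13.7
ee_pos: [482.2, -213.3, 73.5]
ee_rot: [180.0, 0.0, 90.5]
force: [-4.7, 1.6, 5.5]
gripper_width: 13.1
gripper_force: 45.0
```

Call:
{"method": "send_rows", "body": {"motion": [[0, 0, 0.001, 0, 0, 0, -0.9], [0.01, 0, 0.001, 0, 0, 0, -0.9], [0.025, 0.001, 0.001, 0, 0, 0, -0.9], [0.04, 0.001, 0.001, 0, 0, 0, -0.9], [0.055, 0.001, 0.001, 0, 0, 0, -0.9], [0.07, 0.002, 0.001, 0, 0, 0, -0.9], [0.085, 0.002, 0.001, 0, 0, 0, -0.9], [0.095, 0.002, 0.001, 0, 0, 0, -0.9], [0.1, 0.002, 0.001, 0, 0, 0, -0.9], [0.1, 0.002, 0.001, 0, 0, 0, -0.9]]}}

```text
time_s: 14.95
ee_pos: [531.5, -212.4, 73.6]
ee_rot: [-179.9, 0.0, 90.5]
force: [-4.4, 0.4, 6.4]
gripper_width: 13.6
gripper_force: 45.0
```

Call:
{"method": "send_rows", "body": {"motion": [[0.003, 0, 0, 0, 0, 0, -0.9], [0.006, 0, 0, 0, 0, 0, -0.9], [0.009, 0, 0, 0, 0, 0, -0.9], [0.009, 0, 0, 0, 0, 0, -0.9]]}}

```text
time_s: 15.45
ee_pos: [535.7, -212.4, 73.5]
ee_rot: [-179.9, 0.0, 90.5]
force: [-6.0, 0.4, 5.8]
gripper_width: 13.6
gripper_force: 45.0
```

Call:
{"method": "send_rows", "body": {"motion": [[0.002, 0, 0, 0, 0, 0, -0.9], [0.004, 0, 0, 0, 0, 0, -0.9], [0.004, 0, 0, 0, 0, 0, -0.9]]}}

```text
time_s: 15.82
ee_pos: [537.6, -212.3, 73.5]
ee_rot: [-179.8, 0.0, 90.5]
force: [-6.0, -0.2, 6.4]
gripper_width: 13.8
gripper_force: 45.0
```

Call:
{"method": "send_rows", "body": {"motion": [[0, 0, 0, 0, 0, 0, -0.3], [0, 0, 0, 0, 0, 0, -0.3], [0, 0, 0, 0, 0, 0, -0.3], [0, -0.02, 0.1, 0, 0, 0, -0.3], [0, -0.1, 0.22, 0, 0, 0, -0.3], [0, -0.2, 0.34, 0, 0, 0, -1], [0, -0.2, 0.36, 0, 0, 0, -1], [0, -0.2, 0.36, 0, 0, 0, -1]]}}

```text
time_s: 16.82
ee_pos: [539.9, -314.0, 255.5]
ee_rot: [179.7, 0.2, 90.4]
force: [-0.1, 0.4, -1.7]
gripper_width: 4.8
gripper_force: 0.0
```

```bash
cat >> h.py <<'E'
O=np.array([533.7,-212.2]);JY=np.radians(.48)
JR=np.array([[np.cos(JY),-np.sin(JY)],[np.sin(JY),np.cos(JY)]])
HUB=dict(nl=(-60,85),nr=(-60,-85),fl=(60,85),fr=(60,-85));TH0=dict(nl=140,fl=140,nr=-40,fr=-40)
def tojig(P): return np.c_[(P[:,:2]-O)@JR,P[:,2]]
def levers(W):
    J=tojig(W.reshape(-1,3)[np.isfinite(W.reshape(-1,3)[:,2])])
    for n,h in HUB.items():
        d=J[:,:2]-h;r=np.hypot(*d.T);k=(r>22)&(r<74)&(J[:,2]>62)&(J[:,2]<86)&(np.sign(h[1])*J[:,1]>58)
        best=None
        if k.sum()>15:
            q=d[k];a=np.degrees(np.arctan2(q[:,1],q[:,0]));H=np.histogram(a,np.arange(-180,181,10))
            m=H[1][H[0].argmax()]+5;dd=(a-m+180)%360-180;m+=np.median(dd[abs(dd)<18])
            best=np.radians((TH0[n]-m+90)%360-90);print(n,"joint %.2f"%best,"z %.1f"%np.median(J[k][:,2]),k.sum())
        else: print(n,"unseen")
E
python3 - <<'E'
from h import *
s,f=grab("wrist");save(f,"pics/g.png");W=wcloud(s,f)
print(s["time_s"],s["ee_pos"],s["ee_rot"],s["gripper_width"])
_,k=grab("scene");_,g=grab("side")
levers(W); levers(cloud(k)); levers(cloud(g))
for w in(W,cloud(k),cloud(g)):
  Jw=tojig(w.reshape(-1,3)[np.isfinite(w.reshape(-1,3)[:,2])])
  P=Jw[(Jw[:,2]>74)&(Jw[:,2]<82)&(abs(Jw[:,0]+101)<12)&(abs(Jw[:,1])<50)]
  H=Jw[(Jw[:,2]>92)&(Jw[:,2]<104)&(abs(Jw[:,0])<20)&(abs(Jw[:,1])<60)]
  T=Jw[(abs(Jw[:,2]-45.5)<4)&(abs(Jw[:,0])<100)&(abs(Jw[:,1])<52)]
  for n,q in(("lip",P),("handle",H)):
    if len(q)>15:print(n,len(q),cv2.minAreaRect(q[:,:2].astype(np.float32)),np.median(q[:,2]))
  if len(T)>15:print("top",np.median(T[:,2]),np.linalg.lstsq(np.c_[T[:,:2],np.ones(len(T))],T[:,2],rcond=None)[0])
E
```

```text
16.825 [ 539.91775173 -314.03732152  255.45620265] [1.79696677e+02 1.78509148e-01 9.03842904e+01] 4.832528442351141
nl joint -0.24 z 77.3 16
nr joint -0.00 z 80.3 516
fl joint -0.22 z 75.0 33
fr joint 0.09 z 80.5 459
nl joint 0.06 z 80.9 57
nr joint 0.01 z 81.0 88
fl joint 0.08 z 81.0 63
fr joint 0.06 z 80.1 111
nl joint 0.14 z 79.6 96
nr joint -0.08 z 79.8 62
fl joint 0.14 z 79.4 86
fr joint -0.04 z 79.9 61
lip 465 ((-98.3924331665039, 0.029201507568359375), (69.27523803710938, 8.922492027282715), 89.88623809814453) 76.49504026727365
handle 998 ((1.843275547027588, -0.18355560302734375), (88.97469329833984, 12.781868934631348), 89.99842071533203) 96.83077718869755
top 45.202886215464076 [7.00396004e-03 1.14631566e-03 4.52382870e+01]
lip 62 ((-96.31083679199219, -0.7276687622070312), (11.596169471740723, 69.34197235107422), 0.2453208863735199) 76.88829814649449
handle 127 ((3.5944676399230957, -1.2542266845703125), (18.162208557128906, 89.58453369140625), 0.18796925246715546) 96.95431116056662
top 46.299765103579006 [1.28490757e-03 4.63363215e-03 4.61985264e+01]
lip 31 ((-96.33592224121094, 0.1855621337890625), (7.4662957191467285, 67.36180114746094), 0.6338860392570496) 78.71711694606823
handle 67 ((4.530081748962402, 4.523246765136719), (13.605512619018555, 90.90390014648438), 0.4713815450668335) 98.15830070274633
top 46.7223464217405 [ 3.65908332e-03 -3.35794082e-03  4.66309859e+01]
```

View pics/g.png

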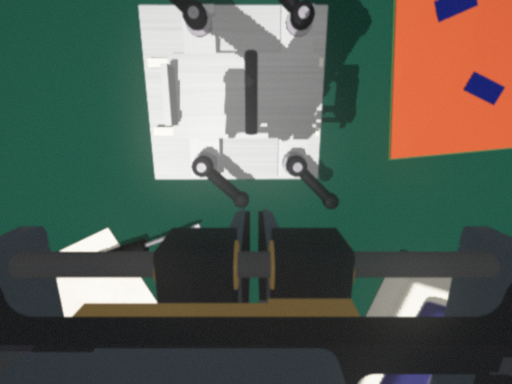

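The wrist view shows the plate home, with the handle (251,92) in the middle of the jig at x +1.8, y -0.2 mm. It lies flat, with its top at 45 mm. Now I'll work out the lever strokes.

```bash
cat >> h.py <<'E'
def pos(n,j,off,r=55):
    t=np.radians(TH0[n])-j
    p=np.array(HUB[n])+r*np.array([np.cos(t),np.sin(t)])+off*np.array([-np.sin(t),np.cos(t)])
    return O+JR@p
def need(j): return 50-np.degrees(j)     # tool-y angle (jig) for a face parallel to the arm
def off(a,j):
    d=np.radians(a-need(j)); return 20.5+16*abs(np.sin(d))+13.5*(np.cos(d)-1)
def plan(n,j0,j1,a0,a1,z,cur=None,N=9):
    s=pos(n,j0,off(a0,j0)+9)
    if cur is not None:
        x,y,zz,yaw=cur; print("A",n,np.round([(s[0]-x)/500,(s[1]-y)/500,(120-zz)/500,(a0+.48+90-yaw)/60],3))
    R=[(s,120,a0),(s,z,a0)]
    for k in range(N+1):
        u=k/N;j=j0+(j1-j0)*u;a=a0+(a1-a0)*u;R.append((pos(n,j,off(a,j)),z,a))
    a=a1;e=pos(n,j1,off(a,j1)+12);R+=[(e,z,a),(e,120,a)]
    for p,zz,a in R[1:]: print([float(round(v,3)) for v in ((p[0]-s[0])/500,(p[1]-s[1])/500,(zz-120)/500)],float(round((a-a0)/60,3)))
    return e[0],e[1],120,a1+90.48
E
python3 - <<'E'
from h import *
c=(539.9,-314,255.5,90.4)
for n in("nl","fr","fl","nr"): c=plan(n,.12,1.42,40,-20,62,c)
E
```

```text
A nl [-0.254  0.41  -0.271  0.668]
[0.0, 0.0, -0.116] 0.0
[0.013, 0.012, -0.116] 0.0
[0.022, 0.028, -0.116] -0.111
[0.033, 0.042, -0.116] -0.222
[0.045, 0.053, -0.116] -0.333
[0.058, 0.063, -0.116] -0.444
[0.072, 0.07, -0.116] -0.556
[0.087, 0.076, -0.116] -0.667
[0.103, 0.08, -0.116] -0.778
[0.12, 0.081, -0.116] -0.889
[0.136, 0.081, -0.116] -1.0
[0.116, 0.093, -0.116] -1.0
[0.116, 0.093, 0.0] -1.0
A fr [ 0.367 -0.506  0.     1.   ]
[0.0, 0.0, -0.116] 0.0
[-0.013, -0.012, -0.116] 0.0
[-0.022, -0.028, -0.116] -0.111
[-0.033, -0.042, -0.116] -0.222
[-0.045, -0.053, -0.116] -0.333
[-0.058, -0.063, -0.116] -0.444
[-0.072, -0.07, -0.116] -0.556
[-0.087, -0.076, -0.116] -0.667
[-0.103, -0.08, -0.116] -0.778
[-0.12, -0.081, -0.116] -0.889
[-0.136, -0.081, -0.116] -1.0
[-0.116, -0.093, -0.116] -1.0
[-0.116, -0.093, 0.0] -1.0
A fl [-0.127  0.509  0.     1.   ]
[0.0, 0.0, -0.116] 0.0
[0.013, 0.012, -0.116] 0.0
[0.022, 0.028, -0.116] -0.111
[0.033, 0.042, -0.116] -0.222
[0.045, 0.053, -0.116] -0.333
[0.058, 0.063, -0.116] -0.444
[0.072, 0.07, -0.116] -0.556
[0.087, 0.076, -0.116] -0.667
[0.103, 0.08, -0.116] -0.778
[0.12, 0.081, -0.116] -0.889
[0.136, 0.081, -0.116] -1.0
[0.116, 0.093, -0.116] -1.0
[0.116, 0.093, 0.0] -1.0
A nr [-0.113 -0.511  0.     1.   ]
[0.0, 0.0, -0.116] 0.0
[-0.013, -0.012, -0.116] 0.0
[-0.022, -0.028, -0.116] -0.111
[-0.033, -0.042, -0.116] -0.222
[-0.045, -0.053, -0.116] -0.333
[-0.058, -0.063, -0.116] -0.444
[-0.072, -0.07, -0.116] -0.556
[-0.087, -0.076, -0.116] -0.667
[-0.103, -0.08, -0.116] -0.778
[-0.12, -0.081, -0.116] -0.889
[-0.136, -0.081, -0.116] -1.0
[-0.116, -0.093, -0.116] -1.0
[-0.116, -0.093, 0.0] -1.0
```

Call:
{"method": "send_rows", "body": {"motion": [[-0.1, 0.12, 0, 0, 0, 0.17, -1], [-0.2, 0.22, -0.05, 0, 0, 0.34, -1], [-0.262, 0.32, -0.15, 0, 0, 0.5, -1], [-0.262, 0.402, -0.24, 0, 0, 0.668, -1], [-0.262, 0.402, -0.271, 0, 0, 0.668, -1], [-0.262, 0.402, -0.271, 0, 0, 0.668, -1]]}}

```text
time_s: 17.73
ee_pos: [403.7, -108.6, 114.4]
ee_rot: [-179.7, -0.5, 130.8]
force: [0.7, -0.7, -0.2]
gripper_width: 0.3
gripper_force: 0.0
```

```bash
python3 - <<'E'
from h import *
for _ in range(3):
    s,f=grab("wrist")
s=env.state();print(s["time_s"],s["ee_pos"],s["ee_rot"],s["qvel"])
print(pos("nl",.07,20.5+5))
E
```

```text
17.875 [ 409.1996529  -111.96516197  118.44692234] [1.79935669e+02 1.22483881e-01 1.30579906e+02] [-0.80211731 -0.40935308 -1.19519858 -0.03569904 -0.07636972  0.12337174]
[ 415.55177192 -108.31239284]
```

Call:
{"method": "send_rows", "body": {"motion": [[0, 0, -0.06, 0, 0, 0, -1], [0, 0, -0.112, 0, 0, 0, -1], [0, 0, -0.112, 0, 0, 0, -1], [0.012, 0.012, -0.112, 0, 0, 0, -1], [0.021, 0.02, -0.112, 0, 0, 0, -1], [0.03, 0.034, -0.112, 0, 0, -0.111, -1], [0.041, 0.048, -0.112, 0, 0, -0.222, -1], [0.053, 0.059, -0.112, 0, 0, -0.333, -1], [0.066, 0.069, -0.112, 0, 0, -0.444, -1], [0.08, 0.076, -0.112, 0, 0, -0.556, -1], [0.095, 0.082, -0.112, 0, 0, -0.667, -1], [0.111, 0.086, -0.112, 0, 0, -0.778, -1], [0.128, 0.087, -0.112, 0, 0, -0.889, -1], [0.144, 0.087, -0.112, 0, 0, -1, -1], [0.144, 0.087, -0.112, 0, 0, -1, -1], [0.124, 0.099, -0.112, 0, 0, -1, -1], [0.124, 0.099, -0.05, 0, 0, -1, -1], [0.124, 0.099, 0, 0, 0, -1, -1]]}}

```text
time_s: 20.12
ee_pos: [469.9, -61.3, 119.0]
ee_rot: [179.9, -0.0, 70.6]
force: [0.3, 0.2, 0.6]
gripper_width: 0.2
gripper_force: 0.0
```

```bash
python3 - <<'E'
from h import *
_,k=grab("scene");_,g=grab("side");s,f=grab("wrist")
levers(cloud(k)); print();levers(cloud(g));print(s["time_s"],s["ee_pos"],s["ee_rot"])
print("fr start",pos("fr",.06,20.5+11))
E
```

```text
nl joint 1.41 z 75.3 111
nr joint -0.01 z 80.6 89
fl joint 0.09 z 80.8 64
fr joint 0.05 z 80.6 111

nl joint 1.27 z 77.3 76
nr unseen
fl joint 0.15 z 79.6 88
fr joint -0.04 z 80.2 60
20.225 [471.86259255 -61.73577974 120.50404233] [ 1.79546384e+02 -9.88223100e-02  7.06277543e+01]
fr start [ 656.12803834 -311.12112591]
```

Call:
{"method": "send_rows", "body": {"motion": [[0.05, -0.07, 0, 0, 0, 0.17, -1], [0.12, -0.16, 0, 0, 0, 0.34, -1], [0.19, -0.25, 0, 0, 0, 0.51, -1], [0.26, -0.34, 0, 0, 0, 0.68, -1], [0.33, -0.43, 0, 0, 0, 0.85, -1], [0.374, -0.498, 0, 0, 0, 1, -1], [0.374, -0.498, 0, 0, 0, 1, -1], [0.374, -0.498, 0, 0, 0, 1, -1]]}}

```text
time_s: 21.28
ee_pos: [655.8, -309.7, 116.1]
ee_rot: [-180.0, -0.2, 130.5]
force: [0.1, 0.3, -0.3]
gripper_width: 0.1
gripper_force: 0.0
```

Call:
{"method": "send_rows", "body": {"motion": [[0, 0, -0.06, 0, 0, 0, -1], [0, 0, -0.112, 0, 0, 0, -1], [0, 0, -0.112, 0, 0, 0, -1], [-0.012, -0.012, -0.112, 0, 0, 0, -1], [-0.021, -0.02, -0.112, 0, 0, 0, -1], [-0.03, -0.034, -0.112, 0, 0, -0.111, -1], [-0.041, -0.048, -0.112, 0, 0, -0.222, -1], [-0.053, -0.059, -0.112, 0, 0, -0.333, -1], [-0.066, -0.069, -0.112, 0, 0, -0.444, -1], [-0.08, -0.076, -0.112, 0, 0, -0.556, -1], [-0.095, -0.082, -0.112, 0, 0, -0.667, -1], [-0.111, -0.086, -0.112, 0, 0, -0.778, -1], [-0.128, -0.087, -0.112, 0, 0, -0.889, -1], [-0.144, -0.087, -0.112, 0, 0, -1, -1], [-0.144, -0.087, -0.112, 0, 0, -1, -1], [-0.124, -0.099, -0.112, 0, 0, -1, -1], [-0.124, -0.099, -0.05, 0, 0, -1, -1], [-0.124, -0.099, 0, 0, 0, -1, -1], [-0.124, -0.099, 0, 0, 0, -1, -1]]}}

```text
time_s: 23.65
ee_pos: [595.9, -361.5, 119.8]
ee_rot: [179.8, 0.1, 70.6]
force: [-0.2, -0.5, -0.7]
gripper_width: 0.8
gripper_force: 0.0
```

```bash
python3 - <<'E'
from h import *
_,k=grab("scene");s,f=grab("wrist")
levers(cloud(k)); print(s["time_s"],s["ee_pos"],s["ee_rot"])
E
```

```text
nl joint 1.41 z 74.7 115
nr joint 0.07 z 80.5 28
fl joint 0.09 z 80.8 61
fr joint 1.25 z 75.1 163
23.7 [ 594.93903745 -360.78138986  117.95981766] [1.79955512e+02 3.64239952e-02 7.05847753e+01]
```

Call:
{"method": "send_rows", "body": {"motion": [[-0.02, 0.07, 0, 0, 0, 0.17, -1], [-0.04, 0.16, 0, 0, 0, 0.34, -1], [-0.06, 0.25, 0, 0, 0, 0.51, -1], [-0.09, 0.34, 0, 0, 0, 0.68, -1], [-0.11, 0.43, 0, 0, 0, 0.85, -1], [-0.133, 0.498, 0, 0, 0, 1, -1], [-0.133, 0.498, 0, 0, 0, 1, -1], [-0.133, 0.498, 0, 0, 0, 1, -1]]}}

```text
time_s: 24.75
ee_pos: [528.1, -111.6, 116.8]
ee_rot: [-179.9, -0.0, 130.5]
force: [0.2, -0.1, 0.1]
gripper_width: 0.6
gripper_force: 0.0
```

Call:
{"method": "send_rows", "body": {"motion": [[0, 0, -0.06, 0, 0, 0, -1], [0, 0, -0.112, 0, 0, 0, -1], [0, 0, -0.112, 0, 0, 0, -1], [0.012, 0.012, -0.112, 0, 0, 0, -1], [0.021, 0.02, -0.112, 0, 0, 0, -1], [0.03, 0.034, -0.112, 0, 0, -0.111, -1], [0.041, 0.048, -0.112, 0, 0, -0.222, -1], [0.053, 0.059, -0.112, 0, 0, -0.333, -1], [0.066, 0.069, -0.112, 0, 0, -0.444, -1], [0.08, 0.076, -0.112, 0, 0, -0.556, -1], [0.095, 0.082, -0.112, 0, 0, -0.667, -1], [0.111, 0.086, -0.112, 0, 0, -0.778, -1], [0.128, 0.087, -0.112, 0, 0, -0.889, -1], [0.144, 0.087, -0.112, 0, 0, -1, -1], [0.144, 0.087, -0.112, 0, 0, -1, -1], [0.124, 0.099, -0.112, 0, 0, -1, -1], [0.124, 0.099, -0.05, 0, 0, -1, -1], [0.124, 0.099, 0, 0, 0, -1, -1], [0.124, 0.099, 0, 0, 0, -1, -1]]}}

```text
time_s: 27.12
ee_pos: [591.8, -61.5, 120.2]
ee_rot: [179.6, -0.1, 70.6]
force: [0.1, -0.3, 0.3]
gripper_width: 0.3
gripper_force: 0.0
```

```bash
python3 - <<'E'
from h import *
_,k=grab("scene");s,f=grab("wrist")
levers(cloud(k)); print(s["time_s"],s["ee_pos"],s["ee_rot"])
E
```

```text
nl joint 1.42 z 75.5 112
nr joint 0.01 z 80.7 91
fl joint 1.43 z 75.3 121
fr joint 1.24 z 75.0 164
27.175 [590.64700511 -61.4854476  118.61459501] [ 1.79823415e+02 -4.95127501e-02  7.06142976e+01]
```

Call:
{"method": "send_rows", "body": {"motion": [[-0.02, -0.07, 0, 0, 0, 0.17, -1], [-0.03, -0.16, 0, 0, 0, 0.34, -1], [-0.05, -0.25, 0, 0, 0, 0.51, -1], [-0.07, -0.34, 0, 0, 0, 0.68, -1], [-0.09, -0.43, 0, 0, 0, 0.85, -1], [-0.105, -0.501, 0, 0, 0, 1, -1], [-0.105, -0.501, 0, 0, 0, 1, -1], [-0.105, -0.501, 0, 0, 0, 1, -1]]}}

```text
time_s: 28.22
ee_pos: [537.3, -311.4, 116.4]
ee_rot: [-180.0, -0.1, 130.5]
force: [0.3, 0.8, 0.4]
gripper_width: 0.4
gripper_force: 0.0
```

Call:
{"method": "send_rows", "body": {"motion": [[0, 0, -0.06, 0, 0, 0, -1], [0, 0, -0.112, 0, 0, 0, -1], [0, 0, -0.112, 0, 0, 0, -1], [-0.012, -0.012, -0.112, 0, 0, 0, -1], [-0.021, -0.02, -0.112, 0, 0, 0, -1], [-0.03, -0.034, -0.112, 0, 0, -0.111, -1], [-0.041, -0.048, -0.112, 0, 0, -0.222, -1], [-0.053, -0.059, -0.112, 0, 0, -0.333, -1], [-0.066, -0.069, -0.112, 0, 0, -0.444, -1], [-0.08, -0.076, -0.112, 0, 0, -0.556, -1], [-0.095, -0.082, -0.112, 0, 0, -0.667, -1], [-0.111, -0.086, -0.112, 0, 0, -0.778, -1], [-0.128, -0.087, -0.112, 0, 0, -0.889, -1], [-0.144, -0.087, -0.112, 0, 0, -1, -1], [-0.144, -0.087, -0.112, 0, 0, -1, -1], [-0.124, -0.099, -0.112, 0, 0, -1, -1], [-0.124, -0.099, -0.05, 0, 0, -1, -1], [-0.124, -0.099, 0, 0, 0, -1, -1], [-0.124, -0.099, 0, 0, 0, -1, -1]]}}

```text
time_s: 30.6
ee_pos: [476.9, -363.0, 119.4]
ee_rot: [179.8, 0.1, 70.6]
force: [0.3, 0.2, -0.0]
gripper_width: 0.5
gripper_force: 0.0
```

```bash
python3 - <<'E'
from h import *
_,k=grab("scene");_,g=grab("side");s,f=grab("wrist")
levers(cloud(k));levers(cloud(g)); print(s["time_s"],s["ee_pos"],s["ee_rot"])
c=(*s["ee_pos"],s["ee_rot"][2])
for n in("nl","fr","fl","nr"):
    c=plan(n,1.25,2.75,-39,-99,60,c); print("end",c)
E
```

```text
nl joint 1.42 z 74.5 112
nr joint 1.23 z 75.0 145
fl joint 1.42 z 75.1 120
fr joint 1.24 z 75.3 160
nl joint 1.27 z 78.0 78
nr joint 1.42 z 78.5 56
fl joint 1.25 z 77.7 84
fr joint 1.41 z 77.6 58
30.7 [ 475.43675199 -361.72960425  116.89069677] [-1.79925128e+02 -2.07182152e-03  7.06040320e+01]
A nl [-0.028  0.595  0.006 -0.319]
[0.0, 0.0, -0.12] 0.0
[0.017, -0.006, -0.12] 0.0
[0.038, -0.008, -0.12] -0.111
[0.058, -0.013, -0.12] -0.222
[0.078, -0.021, -0.12] -0.333
[0.095, -0.033, -0.12] -0.444
[0.11, -0.047, -0.12] -0.556
[0.123, -0.065, -0.12] -0.667
[0.132, -0.081, -0.12] -0.778
[0.138, -0.098, -0.12] -0.889
[0.142, -0.116, -0.12] -1.0
[0.149, -0.093, -0.12] -1.0
[0.149, -0.093, 0.0] -1.0
end (np.float64(535.7662939734794), np.float64(-110.66309347281876), 120, -8.519999999999996)
A fr [ 0.14  -0.499  0.     1.   ]
[0.0, 0.0, -0.12] 0.0
[-0.017, 0.006, -0.12] 0.0
[-0.038, 0.008, -0.12] -0.111
[-0.058, 0.013, -0.12] -0.222
[-0.078, 0.021, -0.12] -0.333
[-0.095, 0.033, -0.12] -0.444
[-0.11, 0.047, -0.12] -0.556
[-0.123, 0.065, -0.12] -0.667
[-0.132, 0.081, -0.12] -0.778
[-0.138, 0.09
[... 484 characters left out ...]
138, -0.098, -0.12] -0.889
[0.142, -0.116, -0.12] -1.0
[0.149, -0.093, -0.12] -1.0
[0.149, -0.093, 0.0] -1.0
end (np.float64(655.762082966897), np.float64(-109.6577955830463), 120, -8.519999999999996)
A nr [-0.34  -0.503  0.     1.   ]
[0.0, 0.0, -0.12] 0.0
[-0.017, 0.006, -0.12] 0.0
[-0.038, 0.008, -0.12] -0.111
[-0.058, 0.013, -0.12] -0.222
[-0.078, 0.021, -0.12] -0.333
[-0.095, 0.033, -0.12] -0.444
[-0.11, 0.047, -0.12] -0.556
[-0.123, 0.065, -0.12] -0.667
[-0.132, 0.081, -0.12] -0.778
[-0.138, 0.098, -0.12] -0.889
[-0.142, 0.116, -0.12] -1.0
[-0.149, 0.093, -0.12] -1.0
[-0.149, 0.093, 0.0] -1.0
end (np.float64(411.63791703310307), np.float64(-314.74220441695365), 120, -8.519999999999996)
```

Call:
{"method": "send_rows", "body": {"motion": [[0, 0.08, 0.004, 0, 0, -0.1, -1], [-0.01, 0.18, 0.004, 0, 0, -0.2, -1], [-0.02, 0.29, 0.004, 0, 0, -0.319, -1], [-0.028, 0.4, 0.004, 0, 0, -0.319, -1], [-0.028, 0.51, 0.004, 0, 0, -0.319, -1], [-0.028, 0.595, 0.004, 0, 0, -0.319, -1], [-0.028, 0.595, 0.004, 0, 0, -0.319, -1], [-0.028, 0.595, 0.004, 0, 0, -0.319, -1]]}}

```text
time_s: 31.75
ee_pos: [461.5, -64.6, 118.9]
ee_rot: [-180.0, 0.1, 51.5]
force: [0.3, -0.6, -0.4]
gripper_width: 0.3
gripper_force: 0.0
```

Call:
{"method": "send_rows", "body": {"motion": [[0, 0, -0.06, 0, 0, 0, -1], [0, 0, -0.12, 0, 0, 0, -1], [0, 0, -0.12, 0, 0, 0, -1], [0.017, -0.006, -0.12, 0, 0, 0, -1], [0.038, -0.008, -0.12, 0, 0, -0.111, -1], [0.058, -0.013, -0.12, 0, 0, -0.222, -1], [0.078, -0.021, -0.12, 0, 0, -0.333, -1], [0.095, -0.033, -0.12, 0, 0, -0.444, -1], [0.11, -0.047, -0.12, 0, 0, -0.556, -1], [0.123, -0.065, -0.12, 0, 0, -0.667, -1], [0.132, -0.081, -0.12, 0, 0, -0.778, -1], [0.138, -0.098, -0.12, 0, 0, -0.889, -1], [0.142, -0.116, -0.12, 0, 0, -1, -1], [0.142, -0.116, -0.12, 0, 0, -1, -1]]}}

```text
time_s: 33.5
ee_pos: [533.6, -122.9, 60.5]
ee_rot: [-180.0, -0.1, -8.6]
force: [-0.6, 1.1, 0.2]
gripper_width: 0.5
gripper_force: 0.6
```

Call:
{"method": "send_rows", "body": {"motion": [[-0.002, -0.006, 0, 0, 0, 0, -1], [-0.003, -0.01, 0, 0, 0, 0, -1], [-0.003, -0.01, 0, 0, 0, 0, -1]]}}

```text
time_s: 33.88
ee_pos: [532.7, -127.4, 60.3]
ee_rot: [-180.0, -0.2, -8.6]
force: [3.9, 4.0, 0.7]
gripper_width: 0.5
gripper_force: 2.1
```

Call:
{"method": "send_rows", "body": {"motion": [[-0.002, -0.005, 0, 0, 0, 0, -1], [-0.003, -0.01, 0, 0, 0, 0, -1], [-0.003, -0.01, 0, 0, 0, 0, -1]]}}

```text
time_s: 34.25
ee_pos: [532.3, -130.0, 60.4]
ee_rot: [-179.7, -0.3, -8.7]
force: [7.6, 12.0, 2.3]
gripper_width: 0.6
gripper_force: 6.9
```

```bash
python3 - <<'E'
from h import *
_,k=grab("scene");_,g=grab("side");s=env.state()
levers(cloud(k));levers(cloud(g)); print(s["time_s"],s["ee_pos"],s["force"],s["torque"])
p=(s["ee_pos"][:2]-O)@JR-np.array(HUB["nl"]);print(np.hypot(*p),np.degrees(np.arctan2(p[1],p[0])))
E
```

```text
nl joint 2.72 z 75.1 82
nr joint 1.23 z 75.3 143
fl joint 1.43 z 75.0 220
fr joint 1.25 z 74.9 159
nl joint 2.37 z 74.0 87
nr joint 1.41 z 78.4 56
fl joint 1.26 z 77.0 140
fr unseen
34.35 [ 532.32429249 -129.8878559    60.36556118] [ 7.69819261 11.97505674  2.41301863] [ 2.20932468 -1.02584679 -0.16437284]
59.37438887237621 -2.586302114020715
```

Call:
{"method": "send_rows", "body": {"motion": [[-0.002, -0.006, 0, 0, 0, 0, -1], [-0.003, -0.012, 0, 0, 0, 0, -1], [-0.003, -0.012, 0, 0, 0, 0, -1], [-0.003, -0.012, 0, 0, 0, 0, -1]]}}

```text
time_s: 34.85
ee_pos: [532.0, -131.9, 60.5]
ee_rot: [-179.3, -0.3, -8.9]
force: [10.4, 24.9, 2.8]
gripper_width: 0.4
gripper_force: 13.9
```

Call:
{"method": "send_rows", "body": {"motion": [[0.008, 0.03, 0, 0, 0, 0, -1], [0.014, 0.06, 0, 0, 0, 0, -1], [0.014, 0.06, 0.06, 0, 0, 0, -1], [0.014, 0.06, 0.12, 0, 0, 0.1, -1]]}}

```text
time_s: 35.35
ee_pos: [534.3, -108.4, 119.7]
ee_rot: [179.9, 0.2, -2.4]
force: [0.2, -0.1, -0.8]
gripper_width: 0.4
gripper_force: 0.0
```

```bash
cat >> h.py <<'E'
def levtop(W):
    J=tojig(W.reshape(-1,3)[np.isfinite(W.reshape(-1,3)[:,2])])
    for n,h in HUB.items():
        d=J[:,:2]-h;r=np.hypot(*d.T);k=(r<80)&(J[:,2]>60)&(J[:,2]<90)&(np.sign(h[1])*J[:,1]>55)
        if k.sum()<30: continue
        zt=np.percentile(J[k&(r>20)][:,2],90); k&=(J[:,2]>zt-5); q=d[k]
        c,(w,l),an=cv2.minAreaRect(q.astype(np.float32)); kk=k&(r>25); m=d[kk].mean(0)
        print(n,"ztop %.1f"%zt,"dir %.1f joint %.2f"%((a:=np.degrees(np.arctan2(m[1],m[0]))),np.radians((TH0[n]-a+90)%360-90)),k.sum())
E
python3 - <<'E'
from h import *
_,k=grab("scene");_,g=grab("side");s,f=grab("wrist")
levtop(cloud(k));levtop(cloud(g));print("w");levtop(wcloud(s,f)); print(s["time_s"],s["ee_pos"],s["ee_rot"])
save(k,"pics/k.png")
im=cv2.resize(np.vstack([k["pixels"][165:255,135:265],g["pixels"][140:230,235:365]])[...,::-1],None,fx=3.3,fy=3.3,interpolation=cv2.INTER_CUBIC);cv2.imwrite("pics/h.png",im)
E
```

```text
nl ztop 77.5 dir -18.2 joint 2.76 93
nr ztop 80.3 dir -113.4 joint 1.28 133
fl ztop 79.8 dir 96.1 joint 0.77 146
fr ztop 79.9 dir -114.4 joint 1.30 157
nl ztop 78.2 dir -15.2 joint 2.71 90
nr ztop 82.3 dir -116.6 joint 1.34 60
fl ztop 81.0 dir 86.7 joint 0.93 107
w
nl ztop 76.3 dir -17.4 joint 2.75 556
fl ztop 79.2 dir 86.4 joint 0.94 2921
fr ztop 70.4 dir -133.0 joint 1.62 1203
35.45 [ 536.95997519 -109.06189702  122.3576629 ] [179.86878135  -0.3216502   -2.53509801]
```

View pics/h.png

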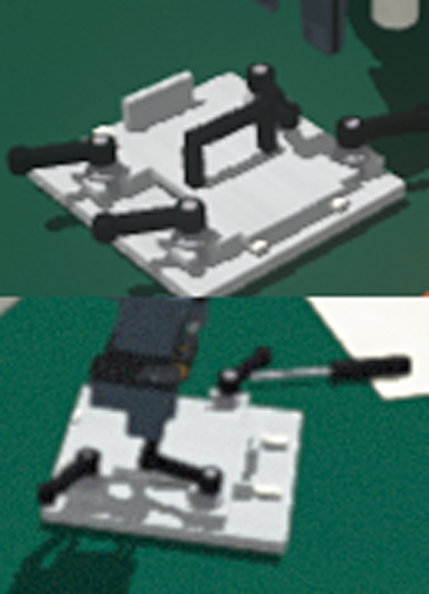

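The crop shows the nl arm at the end of its swing, at (180,465) in the side part. All three cameras put nl at 2.71–2.76, so it is at its stop. Next is the diagonal lever, fr.

Call:
{"method": "send_rows", "body": {"motion": [[0.02, -0.07, 0, 0, 0, 0.17, -1], [0.04, -0.16, 0, 0, 0, 0.34, -1], [0.06, -0.25, 0, 0, 0, 0.51, -1], [0.09, -0.34, 0, 0, 0, 0.68, -1], [0.12, -0.43, 0, 0, 0, 0.85, -1], [0.138, -0.502, 0, 0, 0, 0.9, -1], [0.138, -0.502, 0, 0, 0, 0.9, -1], [0.138, -0.502, 0, 0, 0, 0.9, -1]]}}

```text
time_s: 36.5
ee_pos: [603.1, -358.4, 117.8]
ee_rot: [-179.8, 0.0, 51.3]
force: [0.4, -0.1, -0.5]
gripper_width: 0.5
gripper_force: 0.0
```

Call:
{"method": "send_rows", "body": {"motion": [[0, 0, -0.06, 0, 0, 0, -1], [0, 0, -0.12, 0, 0, 0, -1], [0, 0, -0.12, 0, 0, 0, -1], [-0.017, 0.006, -0.12, 0, 0, 0, -1], [-0.038, 0.008, -0.12, 0, 0, -0.111, -1], [-0.058, 0.013, -0.12, 0, 0, -0.222, -1], [-0.078, 0.021, -0.12, 0, 0, -0.333, -1], [-0.095, 0.033, -0.12, 0, 0, -0.444, -1], [-0.11, 0.047, -0.12, 0, 0, -0.556, -1], [-0.123, 0.065, -0.12, 0, 0, -0.667, -1], [-0.132, 0.081, -0.12, 0, 0, -0.778, -1], [-0.138, 0.098, -0.12, 0, 0, -0.889, -1], [-0.142, 0.116, -0.12, 0, 0, -1, -1], [-0.139, 0.126, -0.12, 0, 0, -1, -1], [-0.136, 0.136, -0.12, 0, 0, -1, -1], [-0.135, 0.142, -0.12, 0, 0, -1, -1], [-0.135, 0.142, -0.12, 0, 0, -1, -1]]}}

```text
time_s: 38.62
ee_pos: [536.8, -297.7, 63.0]
ee_rot: [179.0, -0.4, -8.4]
force: [-5.2, -25.6, 1.3]
gripper_width: 0.6
gripper_force: 12.7
```

Call:
{"method": "send_rows", "body": {"motion": [[0.001, 0.006, 0, 0, 0, 0, -1], [0.002, 0.01, 0, 0, 0, 0, -1], [0.002, 0.01, 0, 0, 0, 0, -1]]}}

```text
time_s: 39.0
ee_pos: [537.2, -296.5, 63.2]
ee_rot: [178.6, -0.4, -8.3]
force: [-9.8, -35.4, -2.2]
gripper_width: 0.1
gripper_force: 18.0
```

```bash
python3 - <<'E'
from h import *
_,k=grab("scene");_,g=grab("side");s=env.state()
levtop(cloud(k));print("side");levtop(cloud(g)); print(s["time_s"],s["ee_pos"],s["force"],s["torque"])
E
```

```text
nl ztop 77.8 dir -18.9 joint 2.77 78
nr ztop 81.6 dir -54.6 joint 0.26 134
fl ztop 79.6 dir 100.0 joint 0.70 149
fr ztop 86.1 dir -177.2 joint 2.39 28
side
nl ztop 78.3 dir -15.9 joint 2.72 98
nr ztop 84.1 dir -35.7 joint -0.07 72
fl ztop 80.6 dir 101.3 joint 0.67 124
fr ztop 85.8 dir 168.4 joint 2.65 21
39.1 [ 537.14461019 -296.49183378   63.20854097] [ -8.53518941 -34.98092056  -1.83265229] [-6.32378861  1.84302387 -0.64883928]
```

Call:
{"method": "send_rows", "body": {"motion": [[-0.008, -0.03, 0, 0, 0, 0, -1], [-0.015, -0.065, 0, 0, 0, 0, -1], [-0.015, -0.065, 0.06, 0, 0, 0, -1], [-0.015, -0.065, 0.12, 0, 0, 0.1, -1]]}}

```text
time_s: 39.6
ee_pos: [530.0, -315.6, 120.7]
ee_rot: [-180.0, 0.0, -2.4]
force: [1.2, -0.3, -0.0]
gripper_width: 0.2
gripper_force: 0.0
```

```bash
python3 - <<'E'
from h import *
_,k=grab("scene");_,g=grab("side");s,f=grab("wrist")
for n,w in(("scene",cloud(k)),("side",cloud(g)),("wrist",wcloud(s,f))):
    print(n);levtop(w);levers(w)
print(s["time_s"],s["ee_pos"],s["ee_rot"])
E
```

```text
scene
nl ztop 78.4 dir -18.6 joint 2.77 92
nr ztop 79.3 dir -71.2 joint 0.54 182
fl ztop 80.1 dir 92.2 joint 0.83 148
fr ztop 77.7 dir 163.0 joint 2.74 129
nl joint 2.78 z 75.4 62
nr joint 1.23 z 75.6 190
fl joint 1.43 z 75.4 168
fr joint 2.68 z 75.4 82
side
nl ztop 78.3 dir -15.9 joint 2.72 96
nr ztop 80.9 dir -95.8 joint 0.97 84
fl ztop 80.7 dir 98.6 joint 0.72 122
fr ztop 78.8 dir 161.1 joint 2.77 61
nl joint 2.66 z 74.2 92
nr joint 1.41 z 77.5 73
fl joint 1.25 z 76.7 137
fr joint 2.86 z 75.2 52
wrist
nl ztop 76.8 dir -20.0 joint 2.79 818
nr ztop 76.9 dir 14.7 joint -0.96 647
fl ztop 77.0 dir -161.2 joint -1.03 1426
fr ztop 76.6 dir 163.4 joint 2.73 2142
nl joint 2.83 z 75.3 799
nr joint -0.97 z 75.8 551
fl joint -1.04 z 76.0 512
fr joint 2.72 z 75.3 1140
39.7 [ 532.34959793 -316.78400186  123.8209643 ] [179.78604445  -0.4184212   -2.54247325]
```

Call:
{"method": "send_rows", "body": {"motion": [[0.01, 0.07, 0, 0, 0, 0.17, -1], [0.03, 0.16, 0, 0, 0, 0.34, -1], [0.05, 0.25, 0, 0, 0, 0.51, -1], [0.07, 0.34, 0, 0, 0, 0.68, -1], [0.09, 0.43, 0, 0, 0, 0.85, -1], [0.099, 0.506, -0.003, 0, 0, 0.9, -1], [0.099, 0.506, -0.003, 0, 0, 0.9, -1], [0.099, 0.506, -0.003, 0, 0, 0.9, -1]]}}

```text
time_s: 40.75
ee_pos: [579.1, -62.9, 117.3]
ee_rot: [-179.9, 0.1, 51.4]
force: [-0.0, -0.4, -0.7]
gripper_width: 0.2
gripper_force: 0.0
```

Call:
{"method": "send_rows", "body": {"motion": [[0, 0, -0.06, 0, 0, 0, -1], [0, 0, -0.12, 0, 0, 0, -1], [0, 0, -0.12, 0, 0, 0, -1], [0.017, -0.006, -0.12, 0, 0, 0, -1], [0.038, -0.008, -0.12, 0, 0, -0.111, -1], [0.058, -0.013, -0.12, 0, 0, -0.222, -1], [0.078, -0.021, -0.12, 0, 0, -0.333, -1], [0.095, -0.033, -0.12, 0, 0, -0.444, -1], [0.11, -0.047, -0.12, 0, 0, -0.556, -1], [0.123, -0.065, -0.12, 0, 0, -0.667, -1], [0.132, -0.081, -0.12, 0, 0, -0.778, -1], [0.138, -0.098, -0.12, 0, 0, -0.889, -1], [0.142, -0.116, -0.12, 0, 0, -1, -1], [0.139, -0.126, -0.12, 0, 0, -1, -1], [0.136, -0.136, -0.12, 0, 0, -1, -1], [0.134, -0.144, -0.12, 0, 0, -1, -1], [0.134, -0.144, -0.12, 0, 0, -1, -1]]}}

```text
time_s: 42.88
ee_pos: [650.0, -128.6, 59.2]
ee_rot: [-179.3, -0.3, -8.7]
force: [6.2, 19.5, -3.1]
gripper_width: 0.7
gripper_force: 10.0
```

Push a bit further, then back off and check.

Call:
{"method": "send_rows", "body": {"motion": [[-0.001, -0.006, 0, 0, 0, 0, -1], [-0.002, -0.01, 0, 0, 0, 0, -1], [-0.002, -0.01, 0, 0, 0, 0, -1]]}}

```text
time_s: 43.25
ee_pos: [649.8, -129.6, 59.2]
ee_rot: [-179.0, -0.3, -8.8]
force: [7.7, 28.5, -2.0]
gripper_width: 0.4
gripper_force: 15.0
```

Call:
{"method": "send_rows", "body": {"motion": [[0.008, 0.03, 0, 0, 0, 0, -1], [0.014, 0.06, 0, 0, 0, 0, -1], [0.014, 0.06, 0.06, 0, 0, 0, -1], [0.014, 0.06, 0.12, 0, 0, 0.1, -1]]}}

```text
time_s: 43.75
ee_pos: [653.0, -110.4, 119.3]
ee_rot: [179.9, -0.0, -2.4]
force: [0.5, 0.4, -0.4]
gripper_width: 0.6
gripper_force: 0.0
```

```bash
python3 - <<'E'
from h import *
_,k=grab("scene");_,g=grab("side");s,f=grab("wrist")
for n,w in(("scene",cloud(k)),("side",cloud(g)),("wrist",wcloud(s,f))):
    print(n);levtop(w);levers(w)
print(s["time_s"],s["ee_pos"],s["ee_rot"])
E
```

```text
scene
nl ztop 78.6 dir -18.6 joint 2.77 88
nr ztop 79.9 dir -76.5 joint 0.64 162
fl ztop 78.7 dir -56.3 joint 3.43 133
fr ztop 77.8 dir 163.4 joint 2.73 134
nl joint 2.80 z 75.6 59
nr joint 1.23 z 75.3 193
fl joint 2.81 z 75.3 119
fr joint 2.70 z 75.6 84
side
nl ztop 78.8 dir -15.9 joint 2.72 88
nr ztop 81.2 dir -94.8 joint 0.96 72
fl ztop 78.9 dir -72.6 joint 3.71 112
fr ztop 78.5 dir 160.5 joint 2.78 64
nl joint 2.66 z 73.9 92
nr joint 1.40 z 77.4 72
fl joint 2.66 z 74.1 138
fr joint 2.82 z 74.8 53
wrist
nr ztop 73.1 dir 15.6 joint -0.97 64
fl ztop 76.7 dir -17.4 joint 2.75 578
fr ztop 72.3 dir 154.1 joint 2.90 215
nl unseen
nr joint -1.03 z 64.5 39
fl joint 2.71 z 75.4 587
fr joint 2.90 z 67.8 391
43.85 [ 655.57059282 -110.94675585  122.70885877] [179.86813711  -0.52482468  -2.53414422]
```

Call:
{"method": "send_rows", "body": {"motion": [[-0.05, -0.07, 0, 0, 0, 0.17, -1], [-0.11, -0.16, 0, 0, 0, 0.34, -1], [-0.17, -0.25, 0, 0, 0, 0.51, -1], [-0.23, -0.34, 0, 0, 0, 0.68, -1], [-0.29, -0.43, 0, 0, 0, 0.85, -1], [-0.336, -0.5, -0.003, 0, 0, 0.9, -1], [-0.336, -0.5, -0.003, 0, 0, 0.9, -1], [-0.336, -0.5, -0.003, 0, 0, 0.9, -1]]}}

```text
time_s: 44.9
ee_pos: [484.4, -359.5, 115.7]
ee_rot: [-179.9, -0.0, 51.3]
force: [0.3, -0.4, -0.2]
gripper_width: 0.3
gripper_force: 0.0
```

Call:
{"method": "send_rows", "body": {"motion": [[0, 0, -0.06, 0, 0, 0, -1], [0, 0, -0.12, 0, 0, 0, -1], [0, 0, -0.12, 0, 0, 0, -1], [-0.017, 0.006, -0.12, 0, 0, 0, -1], [-0.038, 0.008, -0.12, 0, 0, -0.111, -1], [-0.058, 0.013, -0.12, 0, 0, -0.222, -1], [-0.078, 0.021, -0.12, 0, 0, -0.333, -1], [-0.095, 0.033, -0.12, 0, 0, -0.444, -1], [-0.11, 0.047, -0.12, 0, 0, -0.556, -1], [-0.123, 0.065, -0.12, 0, 0, -0.667, -1], [-0.132, 0.081, -0.12, 0, 0, -0.778, -1], [-0.138, 0.098, -0.12, 0, 0, -0.889, -1], [-0.142, 0.116, -0.12, 0, 0, -1, -1], [-0.139, 0.126, -0.12, 0, 0, -1, -1], [-0.136, 0.136, -0.12, 0, 0, -1, -1], [-0.135, 0.142, -0.12, 0, 0, -1, -1], [-0.135, 0.142, -0.12, 0, 0, -1, -1]]}}

```text
time_s: 47.02
ee_pos: [418.1, -298.9, 59.9]
ee_rot: [178.8, -0.4, -8.3]
force: [-10.7, -31.0, -2.3]
gripper_width: 0.6
gripper_force: 15.8
```

Call:
{"method": "send_rows", "body": {"motion": [[0.001, 0.004, 0, 0, 0, 0, -1], [0.001, 0.007, 0, 0, 0, 0, -1], [0.001, 0.007, 0, 0, 0, 0, -1]]}}

```text
time_s: 47.4
ee_pos: [418.5, -298.1, 60.1]
ee_rot: [178.6, -0.5, -8.2]
force: [-13.1, -39.6, -3.1]
gripper_width: 0.3
gripper_force: 20.3
```

Call:
{"method": "send_rows", "body": {"motion": [[-0.008, -0.03, 0, 0, 0, 0, -1], [-0.015, -0.062, 0, 0, 0, 0, -1], [-0.015, -0.062, 0.06, 0, 0, 0, -1], [-0.015, -0.062, 0.16, 0, 0, 0.1, -1], [0, -0.1, 0.28, 0, 0, 0.27, -1], [0, -0.15, 0.4, 0, 0, 0.44, -1], [0.05, -0.2, 0.48, 0, 0, 0.61, -1], [0.1, -0.2, 0.48, 0, 0, 0.78, -1], [0.1, -0.2, 0.48, 0, 0, 0.95, -1]]}}

```text
time_s: 48.52
ee_pos: [469.2, -385.0, 297.2]
ee_rot: [179.9, -0.1, 48.8]
force: [-0.1, 0.8, -0.6]
gripper_width: 0.6
gripper_force: 0.0
```

```bash
python3 - <<'E'
from h import *
_,k=grab("scene");_,g=grab("side");s,f=grab("wrist")
for n,w in(("scene",cloud(k)),("side",cloud(g)),("wrist",wcloud(s,f))):
    print(n);levtop(w);levers(w)
print(s["time_s"],s["ee_pos"],s["ee_rot"])
im=np.hstack([cv2.resize(k["pixels"][155:260,135:265],None,fx=3,fy=3),cv2.resize(g["pixels"][130:235,235:365],None,fx=3,fy=3)])
cv2.imwrite("pics/i.png",im[...,::-1])
E
```

```text
scene
nl ztop 78.5 dir -18.4 joint 2.76 94
nr ztop 78.3 dir 91.8 joint 3.98 142
fl ztop 78.3 dir -59.4 joint 3.48 147
fr ztop 78.5 dir 163.0 joint 2.74 126
nl joint 2.77 z 75.8 59
nr joint 2.71 z 75.5 112
fl joint 2.81 z 74.9 122
fr joint 2.67 z 76.3 85
side
nl ztop 77.7 dir -16.6 joint 2.73 100
nr ztop 78.6 dir 136.8 joint 3.20 88
fl ztop 78.3 dir -73.8 joint 3.73 125
fr ztop 78.9 dir 161.7 joint 2.76 57
nl joint 2.67 z 73.5 89
nr joint 2.85 z 74.3 84
fl joint 2.66 z 74.5 138
fr joint 2.80 z 73.1 50
wrist
nl ztop 76.1 dir -21.9 joint 2.83 778
nr ztop 77.0 dir 86.8 joint 4.07 1024
fl ztop 75.6 dir -163.4 joint -0.99 93
fr ztop 76.9 dir 162.9 joint 2.74 873
nl joint 2.87 z 74.2 412
nr joint 2.74 z 75.3 663
fl joint -1.04 z 72.8 52
fr joint 2.73 z 75.2 504
48.625 [ 467.98174288 -384.74171487  296.84744185] [-1.79998238e+02 -2.02571403e-02  4.84610748e+01]
```

View pics/i.png

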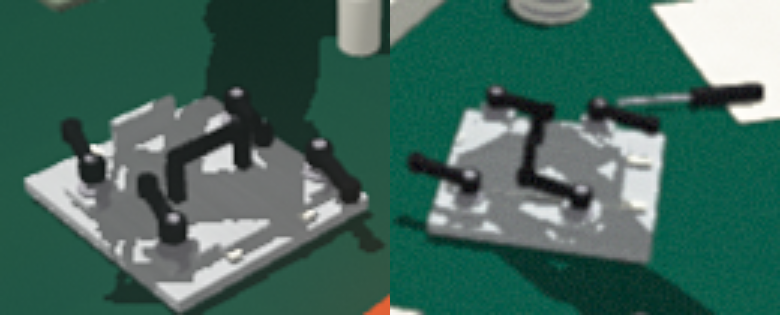

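Both views show all four levers turned to their stops; the scene view has the hubs at (90,165), (172,225), (237,97) and (318,152). All read about 2.75. The plate is home, the bystanders haven't moved and the arm is clear, so I'll hand in.

```bash
python3 -c "
from workcell import env
print(env.job_done())"
```

```text
the job is handed in; nothing more can be done
None
```

I handed the job in at about 49 s of the 72 s allowed: the plate is home and flat under the collars, all four levers read about 2.75 rad (the stop) after two crisscross rounds, and the bottle, screwdriver and iron stand were not touched.

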